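Pin the microtome carriage and seat the specimen clamp in its keyed sleeve

ROBOT

A 6-joint arm with a two-finger parallel gripper is mounted at the origin on the work surface. World frame = base frame: x ahead of the robot, y to its left, z up, the work surface at z = 0. Lengths are in m, angles in rad, forces in N, time in s.
With the tool pointing down it reaches from about 0.35 to 0.725 m from the base axis. Payload 4.3 kg.
Tool frame: the origin (TCP) lies at the very end of the fingers, on their centre line; the grasp point (between the pads) lies 19 mm behind it (grip_depth is the x of the grasp point in the tool frame, in m); x points along the fingers, y is the direction in which the jaws open and shut, and the axes are right-handed (so a half turn about x gives the same grasp; the last joint's range is limited). The gripper opens to 85 mm and grips with 20 to 120 N. Pads are 22 mm wide; open, the fingers measure 114 mm over their backs; the gripper's body (76 mm by 85 mm) begins 54 mm behind the grasp point. The pads swing forward as they close: fully open they stand 13 mm farther back than shut.
Start: joints at [-1.293, 0.377, 0.081, 1.274, 0, 1.46], TCP at [0.217, -0.532, 0.231] pointing down, gripper open.
Joint ranges: [-2.72, 2.72], [-0.84, 1.66], [-1.02, 1.22], [-1.77, 2.12], [-1.37, 1.28], [-3.14, 3.14]. Speed limits (rad/s): [2.57, 2.57, 3.14, 3.14, 3.14, 3.14].

INTERFACE

Orientations are given as a rotation vector (axis times angle).
In Python, from plant import sense, read_camera, camera_info, job_done, grip_depth gives the robot as it stands.
- The arm moves only by the shell command python3 -m creep 'ROWS' [OPENING] [FORCE]. ROWS is a JSON object of lists of equal length, an entry for each row: "translation": the shift along the tool's x, y, z in units of 25 mm (1.0 is 25 mm), a list of three; "yaw": the turn about the tool's x in degrees. A call has 1 to 5 rows; each row is the pose to reach, as a shift and turn from the pose commanded when the call began, along the tool's axes at that moment; what a row does not reach only later rows make up. A row lasts 1/12 s, in which the tool goes at most 41.7 mm and 7.16 degrees, less where a joint would pass 70% of its speed; a pose out of reach is approached as far as the arm can. A call with a gripper value outside its range is refused whole. OPENING is the finger opening in mm, from 0 to 85.4, set as the call begins (- or left out, the last holds). The fingers move at their own pace and stop on an object; FORCE is the grip in N (left out, the last holds). Time passes only in rows, so rows that repeat a pose let the fingers close. It gives the time, the measured TCP pose, the force and the opening at its end, in the units of the state.
- sense(): the state, without advancing time (a new reading comes with each control period).
- read_camera(name): name is "scene" or "top" or "wrist"; returns the picture (400x640x3 uint8, red, green, blue); there is no depth.
- camera_info(name): a dict with "camera_matrix" (3x3 intrinsics, pixels), "view" (4x4, takes a point from world to camera coordinates). Camera axes: x right, y down, z forward; pixel columns grow to the right and rows downward; lengths in m; the calibration is good to about 2 mm. A picture is of the moment at which its call begins: read the wrist's pose just before it. camera_info takes no time and is no camera call; for the wrist camera it gives the pose at the moment of the call.
- job_done(): hands the job in, once; it reports no verdict.
The state is a dict: "t": time; "joint_positions": joint angles; "dq": joint speeds; "joint_torque": joint torques, N m; "tcp_pos": TCP position; "ee_rot": TCP orientation; "ft_force": force on the tool from outside, world axes, zero at the start; "torque": the same for the moment, N m; "gripper_width": finger opening in m.
Only numpy, scipy, OpenCV 4.12 (cv2) and the standard library are available. Lean on these libraries where they do the work, as an engineer would, in place of code of your own. Each camera call takes 0.05 s, during which the arm holds its last target.

TASK

Get the sledge microtome ready for cutting: first lock its carriage by pushing the lock pin fully down through the carriage lug and the bed lug beneath it. Then take the specimen clamp, the block with the keyed stem that carries the wax block, put its stem into the slotted sleeve on the carriage, press lightly and turn it until the key drops into the slot, and push it all the way down until the block sits flush on the sleeve. An ejector spring pushes back, so finish still gripping the clamp and holding it pressed fully home, ready for a colleague to tighten the clamp screw; leave the pin in and everything else where it is.

Things in the scene. Friction and masses are not known exactly. Their poses are not given: they have to be found in the camera images.
- pin_center (a point): Lock pin, upright in the small hole at the robot-side end of the white rack. Black round grip 20 mm across, 36 tall; under it a steel collar 23 across, 4 thick; then a steel shank 10 across, 36 long, its last 6 mm tapered. Point: on the axis, 26 mm above the collar's underside, 14 mm below the grip's top; z up along the pin. 90 g.
- lug_hole (a point): Pin hole (11.5 mm) at the top face of the steel lug on the carriage's robot side, 104 mm above the bench. Lug 12 mm thick; 2 mm under it the fixed bed lug, 15 mm thick, equal hole in line, then 12 mm of free space. Pin home: collar flat on the lug, the pin's point 26 mm above this one. Axes: z up, x to the sleeve (100 mm away), y along the rails to the knife bridge.
- clamp_center (a point): Specimen clamp, upright in either of the rack's two large holes. Bare-metal block 52 (x) by 38 (y) by 44 mm tall; cassette and wax block on top (to 63 mm); small upright dark cam lever beyond its +x end (to 38 mm from the axis). Point: on the axis, 26 mm above the block's underside, where it is gripped across the 38 mm sides; x to lever and key, z up. 0.28 kg, give or take 20 percent.
- clamp_key (a point): The key, hidden under the block. The clamp's steel stem is 20 mm across and 36 mm long below the block, tip chamfered. The key, 6 mm wide, stands 5 mm out of it on the +x (lever) side, from 2.5 to 24 mm below the block with a narrower lead to 26 mm; the stem's last 10 mm are plain. Point: middle of the key, 11.75 mm from the axis, 40.5 mm below the clamp's point.
- socket_mouth (a point): Mouth (centre of the top face) of the slotted steel sleeve on the carriage, 155 mm above the bench. Sleeve 47 mm across, 40 tall; bore 22; a keyway slot 8 mm wide runs down its full height, open outwards. Axes: z up, x away from the lug, y along the rails. The slot points along +x, give or take up to 0.35 rad: seen from above, not told here. The sleeve is clamped and does not follow the key.
- ejector_top (a point): Top of the spring ejector at rest in the bore, 26 mm below the mouth, on its axis. Heights of the clamp's point over the mouth: 52 mm when the key rests on the sleeve's top face (stem 10 mm in the bore); lower once the key is in the slot; from 36 mm the spring pushes up with 6 N, rising to 11 N at 26 mm, fully home, the block flush on the sleeve.
- carriage (a joint): Slide of the carriage on its rails, m: 0 at the loading end against its stop, where it starts; grows towards the knife bridge (+y). It moves with about 6 N unless pinned.
- rack: White plastic rack, fixed, 310 mm (x) by 90 mm (y) by 50 mm high, origin under its centre. Holes on its middle line: pin hole at x = -105 mm, large holes at x = -15 mm and x = 80 mm.
- disc: Spare chuck, to be left alone: low round grooved metal disc 44 mm across and 10 mm thick on a plain round stem, in the other large hole of the rack. Origin at the centre of the disc's underside.
- brush: Bystander: slim section brush, wooden handle, 160 mm long, 8 mm thick, lying on the bench before the microtome.
- cassette_box: Bystander: small open cardboard box of cassettes, 70 by 100 by 40 mm, on the bench; origin under its centre.
- jar: Bystander: clear jar with white cap, 62 mm across, 85 mm tall, on the bench beyond the rack; origin under its centre.

How it is judged:
By the outcome, as a careful person would: the job done as asked, in the order asked, and still so for the second after the job is handed in, while the arm keeps its last pose, push and grip.
It also fails if it takes over 64 s, if anything falls off the work surface, if the arm or the gripper's body presses on something with over 40 N, if the wrist force passes 120 N, or if a joint passes its speed limit or range.

## Working session

There is one attempt and no reset: what is moved stays moved. The work goes in short steps, Python scripts to look and compute and a shell command to move; the robot and the scene stay as the last step left them, time stands still between calls to the robot, and variables do not carry over. Pictures are saved under pics/ and viewed, and the job is handed in when it is done.

```bash
ls; mkdir -p pics; python3 - <<'E'
from plant import *
import cv2,numpy as np
s=sense();print({k:np.round(v,3).tolist() for k,v in s.items()},grip_depth)
for n in ["scene","top","wrist"]:
    i=camera_info(n);print(n,np.round(i["camera_matrix"],1).tolist(),np.round(i["view"],3).tolist())
    cv2.imwrite(f"pics/{n}0.png",read_camera(n)[:,:,::-1])
E
```

```text
pics
{'t': 0.0, 'joint_positions': [-1.293, 0.378, 0.08, 1.274, -0.0, 1.46], 'dq': [-0.001, 0.001, -0.0, -0.0, -0.001, -0.002], 'joint_torque': [0.0, -46.36, 26.988, 0.021, -0.0, 0.0], 'tcp_pos': [0.217, -0.532, 0.23], 'ee_rot': [2.01, 0.397, -2.01], 'ft_force': [0.24, 0.74, -0.297], 'torque': [0.017, 0.03, 0.018], 'gripper_width': 0.085} -0.0187
scene [[452.5, 0.0, 325.1], [0.0, 452.5, 203.9], [0.0, 0.0, 1.0]] [[0.072, 0.997, 0.018, 0.036], [0.523, -0.022, -0.852, -0.17], [-0.85, 0.07, -0.523, 1.539], [0.0, 0.0, 0.0, 1.0]]
top [[466.0, 0.0, 314.8], [0.0, 466.0, 193.6], [0.0, 0.0, 1.0]] [[-0.026, -1.0, -0.009, -0.065], [-0.998, 0.026, -0.059, 0.555], [0.059, 0.007, -0.998, 0.98], [0.0, 0.0, 0.0, 1.0]]
wrist [[356.7, 0.0, 319.9], [0.0, 356.7, 194.5], [0.0, 0.0, 1.0]] [[0.378, -0.926, -0.001, -0.574], [-0.885, -0.361, 0.295, -0.038], [-0.273, -0.111, -0.956, 0.378], [0.0, 0.0, 0.0, 1.0]]
```

View pics/scene0.png

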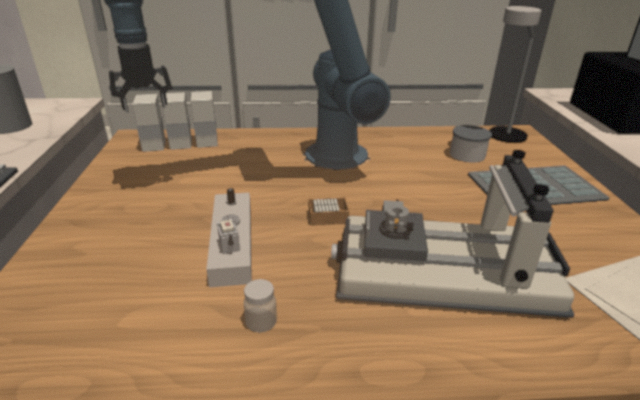

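View pics/top0.png

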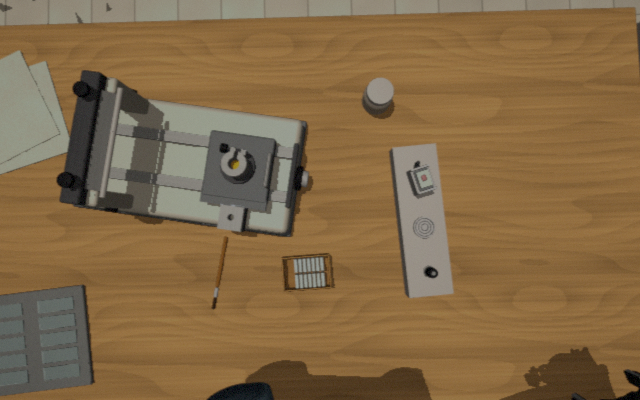

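View pics/wrist0.png

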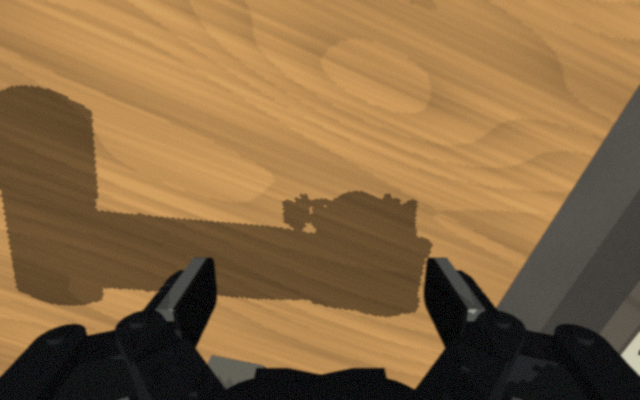

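```bash
python3 - <<'E'
import cv2
t=cv2.imread("pics/top0.png");s=cv2.imread("pics/scene0.png")
def c(im,x,y,w,h,f,n): cv2.imwrite(n,cv2.resize(im[y:y+h,x:x+w],None,fx=f,fy=f,interpolation=cv2.INTER_CUBIC))
c(t,380,140,80,160,3.75,"pics/a1.png")
c(t,190,125,120,115,5,"pics/a2.png")
c(s,200,180,60,110,5,"pics/a3.png")
c(s,325,190,110,85,7,"pics/a4.png")
E
```

```text
(no output)
```

View pics/a1.png

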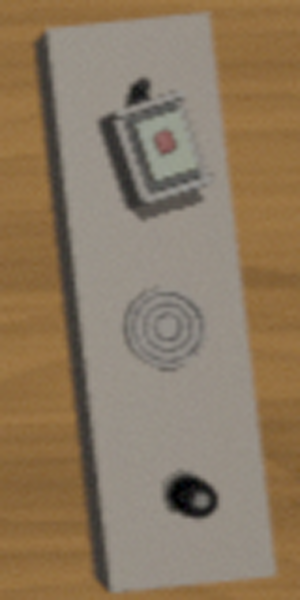

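View pics/a2.png

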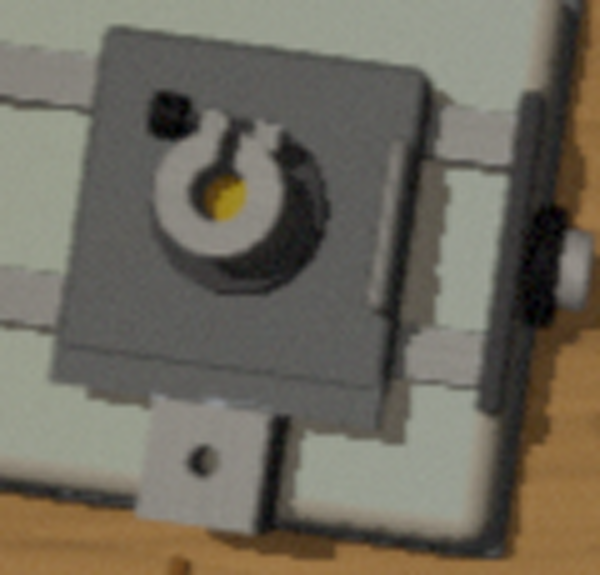

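View pics/a3.png

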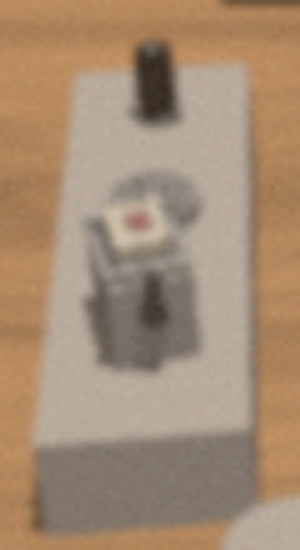

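View pics/a4.png

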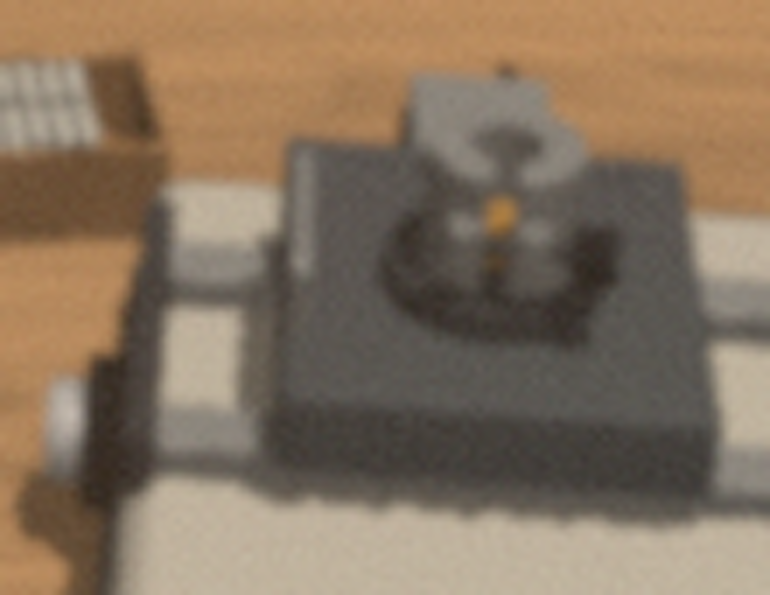

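```bash
cat > h.py <<'E'
from plant import *
import numpy as np, cv2
from scipy.spatial.transform import Rotation as R
def ray(info,px):
    V=np.array(info["view"]);K=np.array(info["camera_matrix"])
    d=V[:3,:3].T@np.linalg.solve(K,[px[0],px[1],1.]);o=-V[:3,:3].T@V[:3,3]
    return o,d/np.linalg.norm(d)
def atz(info,px,z):
    o,d=ray(info,px);return o+d*(z-o[2])/d[2]
def proj(info,p):
    V=np.array(info["view"]);K=np.array(info["camera_matrix"])
    c=K@(V[:3,:3]@np.asarray(p)+V[:3,3]);return c[:2]/c[2]
def tri(obs):
    A=np.zeros((3,3));b=np.zeros(3);
    for i,px in obs:
        o,d=ray(i,px);M=np.eye(3)-np.outer(d,d);A+=M;b+=M@o
    p=np.linalg.solve(A,b);return p,[np.round(proj(i,p)-px,1).tolist() for i,px in obs]
def toolm():
    s=sense();return np.array(s["tcp_pos"]),R.from_rotvec(s["ee_rot"])
def units(target):  # tool-axis units to TCP target, world
    p,r=toolm();return np.round(r.inv().apply(np.asarray(target)-p)/0.025,3)
E
python3 - <<'E'
from h import *
t=camera_info("top");s=camera_info("scene")
for n,px,z in [("pin",(433.3,273),.09),("clamp",(424.3,177.6),.113),("lug",(230.6,217.2),.104),("mouth",(233.8,164),.155),("slotend",(237.6,152.5),.155),("disc",(424,227.5),.06)]:
    print(n,atz(t,px,z).round(4))
print("pin tri",tri([(t,(433.3,273)),(s,(200+153/5,180+45/5))]))
print("clamp tri",tri([(t,(424.3,177.6)),(s,(200+138/5,180+220/5))]))
print("mouth tri",tri([(t,(233.8,164)),(s,(325+500/7,190+148/7))]))
p,r=toolm();print(r.as_matrix().round(3))
V=camera_info("wrist")["view"];c=-V[:3,:3].T@V[:3,3];print("cam in tool",r.inv().apply(c-p).round(4), (r.inv().as_matrix()@V[:3,:3].T).round(3))
# rack corners top z=.05: image
for px in [(390.5+2,148.5),(436,144),(453,292.5),(410,297)]: print(atz(t,px,.05).round(4))
E
```

```text
pin [ 0.3869 -0.3077  0.09  ]
clamp [ 0.5723 -0.2923  0.113 ]
lug [0.5058 0.0846 0.104 ]
mouth [0.6032 0.0676 0.155 ]
slotend [0.6244 0.0602 0.155 ]
disc [ 0.4754 -0.2998  0.06  ]
pin tri (array([ 0.38690452, -0.30633543,  0.09013132]), [[-0.7, 0.0], [-0.5, -0.1]])
clamp tri (array([ 0.5726693 , -0.29177878,  0.10868348]), [[-0.8, 0.0], [-0.7, -0.1]])
mouth tri (array([0.60372101, 0.06820282, 0.15094468]), [[0.1, 0.0], [0.0, -0.0]])
[[-0.     0.378 -0.926]
 [ 0.002 -0.926 -0.378]
 [-1.    -0.002 -0.   ]]
cam in tool [-0.1417 -0.     -0.0756] [[-0.001 -0.295  0.955]
 [ 1.    -0.     0.001]
 [ 0.     0.955  0.295]]
[ 0.6401 -0.2433  0.05  ]
[ 0.647  -0.3337  0.05  ]
[ 0.3419 -0.3557  0.05  ]
[ 0.335  -0.2681  0.05  ]
```

```bash
python3 -m creep '{"translation":[[-0.1,-0.4,-0.7],[-0.3,-1.2,-2.0],[-0.5,-2.0,-3.4],[-0.6,-2.8,-4.8],[-0.6,-3.6,-6.0]],"yaw":[-7,-14,-21,-28,-35]}' 85 40; python3 -c "
from h import *
p,r=toolm();print(p,r.as_matrix().round(2),units([.36,-.307,.25]))"
```

```text
t: 0.57
tcp_pos: [0.3234, -0.3908, 0.2467]
ee_rot: [1.613, 0.885, -1.612]
ft_force: [0.7, 0.6, -0.4]
gripper_width: 0.0851
[ 0.32344584 -0.39082193  0.24667188] [[ 0.    0.84 -0.54]
 [-0.   -0.54 -0.84]
 [-1.    0.   -0.  ]] [-0.133 -0.565 -3.614]
```

```bash
python3 -m creep '{"translation":[[0,-0.1,-0.6],[0,-0.3,-1.5],[0,-0.5,-2.5],[0,-0.6,-3.2],[0,-0.7,-3.6]],"yaw":[-7,-14,-21,-28,-35]}' ;python3 -m creep '{"translation":[[0,0,0],[0,0,0],[0,0,0],[0,0,0],[0,0,0]],"yaw":[-7,-14,-21,-28,-35]}';python3 -m creep '{"translation":[[0,0,0],[0,0,0],[0,0,0],[0,0,0],[0,0,0]],"yaw":[-7,-14,-21,-28,-35]}'; python3 -m creep '{"translation":[[0,0,0],[0,0,0],[0,0,0],[0,0,0],[0,0,0]],"yaw":[-7,-14,-22,-22,-22]}'; python3 -c "
from h import *
p,r=toolm();print(p,r.as_matrix().round(3),sense()['joint_positions'],units([.36,-.307,.25]))
np.save('w1.npy',camera_info('wrist'),allow_pickle=True)
cv2.imwrite('pics/w1.png',read_camera('wrist')[:,:,::-1])"
```

```text
t: 0.98
tcp_pos: [0.3567, -0.305, 0.2461]
ee_rot: [1.175, 1.232, -1.174]
ft_force: [-0.6, 0.7, -0.5]
gripper_width: 0.0852
t: 1.4
tcp_pos: [0.3562, -0.3068, 0.246]
ee_rot: [0.714, 1.451, -0.714]
ft_force: [-0.1, -0.2, -0.5]
gripper_width: 0.0852
t: 1.82
tcp_pos: [0.3561, -0.3069, 0.246]
ee_rot: [0.239, 1.558, -0.238]
ft_force: [-0.2, 0.2, -0.8]
gripper_width: 0.085
t: 2.23
tcp_pos: [0.3561, -0.307, 0.2461]
ee_rot: [-0.056, 1.57, 0.056]
ft_force: [-0.4, -0.5, 0.3]
gripper_width: 0.0852
[ 0.35614443 -0.30698631  0.2460964 ] [[-0.    -0.071  0.997]
 [ 0.     0.997  0.071]
 [-1.     0.    -0.   ]] [-8.46415657e-01  1.60928822e-01 -1.71043451e-01  1.23928253e+00
 -3.55179488e-05 -9.17681277e-01] [-0.156 -0.011  0.154]
```

View pics/w1.png

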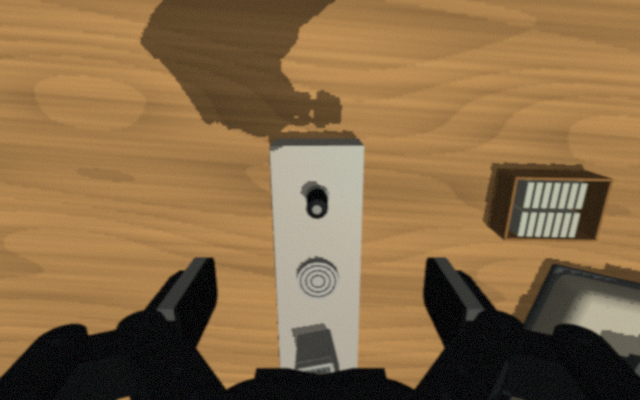

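```bash
python3 -c "
from h import *
import cv2
w=np.load('w1.npy',allow_pickle=True).item();t=camera_info('top');s=camera_info('scene')
im=cv2.imread('pics/w1.png')
cv2.imwrite('pics/w1c.png',cv2.resize(im[170:380,260:380],None,fx=4,fy=2.85*1.4,interpolation=cv2.INTER_CUBIC)[:600])
print(tri([(w,(317,209.5)),(t,(433.3,273)),(s,(230.6,189.))]),atz(w,(317,209.5),.09),atz(w,(317.5,278.5),.06))"
```

```text
(array([ 0.38688211, -0.30677431,  0.08999421]), [[0.9, -0.1], [-0.5, 0.0], [-0.7, -0.0]]) [ 0.38699608 -0.30757738  0.09      ] [ 0.47323391 -0.30137233  0.06      ]
```

View pics/w1c.png

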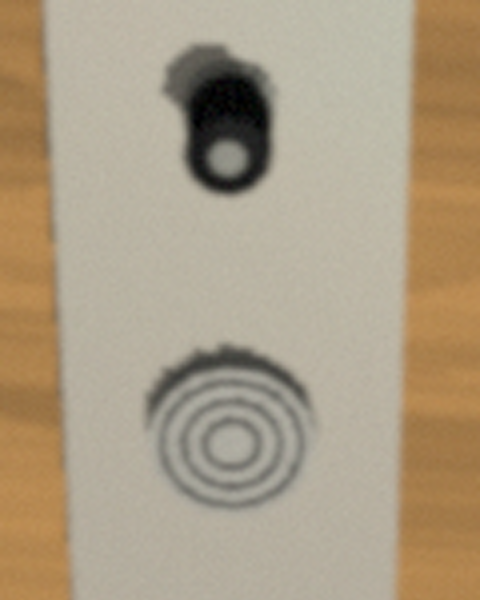

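```bash
python3 -m creep '{"translation":[[0,0,0.5],[0,0,1.2],[0,0,2],[0,0,2.4],[0,0,2.4]],"yaw":[0,0,0,0,0]}'; python3 -c "
from h import *
np.save('w2.npy',camera_info('wrist'),allow_pickle=True)
im=read_camera('wrist')[:,:,::-1];cv2.imwrite('pics/w2.png',im)
cv2.imwrite('pics/w2c.png',cv2.resize(im[60:380,240:400],None,fx=1.8,fy=1.8,interpolation=cv2.INTER_CUBIC))
"
```

```text
t: 2.7
tcp_pos: [0.4182, -0.3026, 0.246]
ee_rot: [-0.059, 1.569, 0.059]
ft_force: [0.2, -0.3, -0.3]
gripper_width: 0.085
```

View pics/w2c.png

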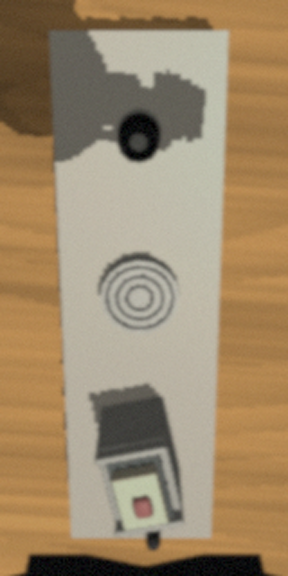

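```bash
python3 -c "
from h import *
w=np.load('w1.npy',allow_pickle=True).item();w2=np.load('w2.npy',allow_pickle=True).item();t=camera_info('top')
print(tri([(w,(316.9,209.6)),(w2,(316.7,138.3))]),atz(w2,(316.7,138.3),.09), tri([(w2,(318.9,341)),(t,(424.3,177.6))]))
print(units([.387,-.3074,.061]))"
```

```text
(array([ 0.38606036, -0.30780829,  0.09294239]), [[-0.1, 0.0], [0.1, 0.0]]) [ 0.38649368 -0.3079108   0.09      ] (array([ 0.57248336, -0.29265407,  0.10935556]), [[-0.5, 0.2], [-0.2, 0.1]])
[ 7.4   -0.107 -1.205]
```

```bash
python3 -m creep '{"translation":[[0.5,-0.05,-0.4],[1.5,-0.1,-0.9],[2.7,-0.12,-1.22],[3.9,-0.12,-1.22],[4.5,-0.12,-1.22]],"yaw":[0,0,0,0,0]}'; python3 -m creep '{"translation":[[0.8,0,0],[1.8,0,0],[2.5,0,0],[2.9,0,0],[2.9,0,0]],"yaw":[0,0,0,0,0]}'; python3 -c "
from h import *
print(units([.3866,-.3076,.061]))
im=read_camera('wrist')[:,:,::-1];cv2.imwrite('pics/w3.png',im)
"
```

```text
t: 3.17
tcp_pos: [0.3831, -0.3064, 0.1307]
ee_rot: [-0.054, 1.574, 0.059]
ft_force: [0.9, 0.4, 0.4]
gripper_width: 0.0848
t: 3.58
tcp_pos: [0.3839, -0.3065, 0.0593]
ee_rot: [-0.055, 1.573, 0.06]
ft_force: [-0.9, 0.7, 0.3]
gripper_width: 0.0851
[-0.067 -0.051  0.105]
```

View pics/w3.png

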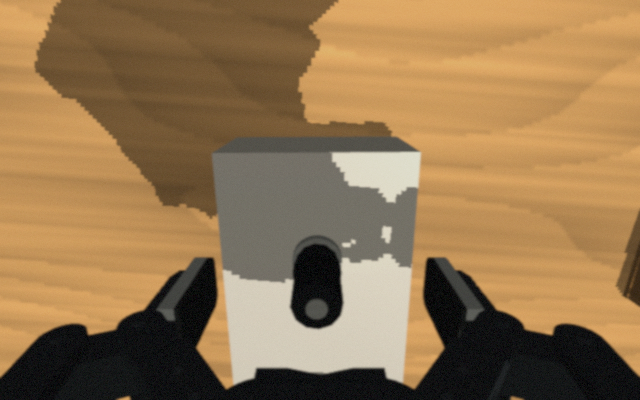

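```bash
python3 -m creep '{"translation":[[-0.06,-0.05,0.1],[-0.06,-0.05,0.1],[-0.06,-0.05,0.1]],"yaw":[0,0,0]}'; python3 -m creep '{"translation":[[0,0,0],[0,0,0],[0,0,0],[0,0,0],[0,0,0]],"yaw":[0,0,0,0,0]}' 5 60;  python3 -m creep '{"translation":[[0,0,0],[0,0,0],[0,0,0]],"yaw":[0,0,0]}';python3 -c "
from h import *
p,r=toolm();print(r.as_matrix().round(3))"
```

```text
t: 3.88
tcp_pos: [0.3897, -0.3102, 0.0643]
ee_rot: [-0.06, 1.568, 0.056]
ft_force: [0.2, 0.7, -0.0]
gripper_width: 0.0848
t: 4.3
tcp_pos: [0.3885, -0.309, 0.0628]
ee_rot: [-0.058, 1.57, 0.058]
ft_force: [0.1, -0.5, -0.1]
gripper_width: 0.0252
t: 4.55
tcp_pos: [0.3886, -0.3091, 0.063]
ee_rot: [-0.058, 1.57, 0.058]
ft_force: [0.7, 0.9, 2.9]
gripper_width: 0.0184
[[ 0.    -0.074  0.997]
 [-0.     0.997  0.074]
 [-1.    -0.     0.   ]]
```

```bash
python3 -m creep '{"translation":[[-0.3,0,0],[-1.0,0,0],[-2.2,0,0],[-3.6,0,0],[-5,0,0]],"yaw":[0,0,0,0,0]}'; python3 -m creep '{"translation":[[-0.4,0.6,0.3],[-0.5,1.8,0.7],[-0.5,3.2,1.2],[-0.5,4.6,1.7],[-0.5,6.0,2.2]],"yaw":[2,5,8,11,14]}'; python3 -c "
from h import *
p,r=toolm();print(r.as_matrix().round(3),sense()['joint_positions'],units([.48,.02,.2]))
im=read_camera('wrist')[:,:,::-1];cv2.imwrite('pics/w4.png',im)"
```

```text
t: 4.97
tcp_pos: [0.3877, -0.3083, 0.1889]
ee_rot: [-0.057, 1.571, 0.059]
ft_force: [0.5, -1.3, -1.4]
gripper_width: 0.0182
t: 5.38
tcp_pos: [0.4324, -0.1541, 0.2008]
ee_rot: [0.137, 1.566, -0.137]
ft_force: [0.3, 0.5, -1.1]
gripper_width: 0.0183
[[ 0.     0.174  0.985]
 [-0.     0.985 -0.174]
 [-1.    -0.     0.   ]] [-4.80619893e-01  1.56268191e-01 -2.95285213e-01  1.11871587e+00
 -1.01814631e-05 -3.06159732e-01] [0.03  7.187 0.667]
```

View pics/w4.png

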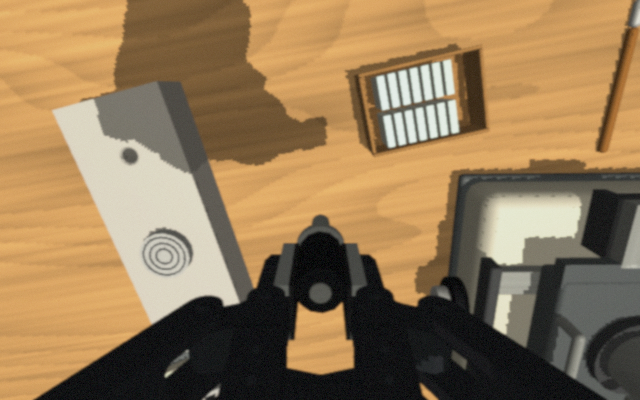

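```bash
python3 -m creep '{"translation":[[0,0.6,0.1],[0,1.8,0.2],[0,3.2,0.3],[0,4.6,0.3],[0,5.6,0.3]],"yaw":[0,0,0,0,0]}'; python3 -m creep '{"translation":[[0,0,0],[0,0,0],[0,0,0]],"yaw":[0,0,0]}';python3 -c "
from h import *
p,r=toolm();print(r.as_matrix().round(3),units([.48,.02,.2]))
np.save('w5.npy',camera_info('wrist'),allow_pickle=True)
im=read_camera('wrist')[:,:,::-1];cv2.imwrite('pics/w5.png',im)"
```

```text
t: 5.85
tcp_pos: [0.4635, -0.0165, 0.2005]
ee_rot: [0.133, 1.567, -0.132]
ft_force: [0.1, 0.1, -1.0]
gripper_width: 0.0183
t: 6.1
tcp_pos: [0.4633, -0.0192, 0.2003]
ee_rot: [0.133, 1.567, -0.134]
ft_force: [0.6, 0.2, -1.1]
gripper_width: 0.0182
[[-0.     0.17   0.985]
 [-0.001  0.985 -0.17 ]
 [-1.    -0.001 -0.   ]] [0.012 1.659 0.39 ]
```

View pics/w5.png

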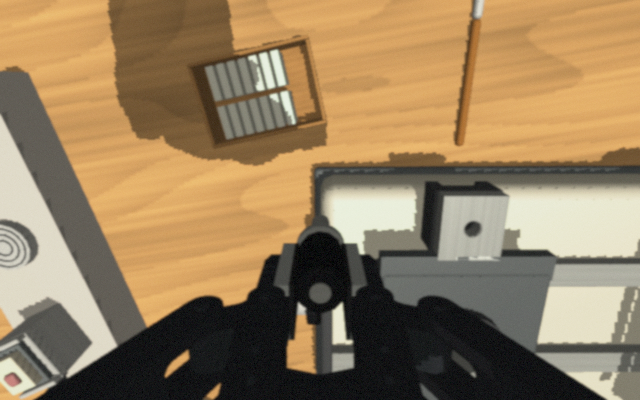

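```bash
python3 -c "
from h import *
im=cv2.imread('pics/w5.png')
cv2.imwrite('pics/w5c.png',cv2.resize(im[175:275,410:530],None,fx=6,fy=6,interpolation=cv2.INTER_CUBIC))
cv2.imwrite('pics/w5d.png',cv2.resize(im[200:330,260:380],None,fx=4.5,fy=4.5,interpolation=cv2.INTER_CUBIC))"
```

```text
(no output)
```

View pics/w5c.png

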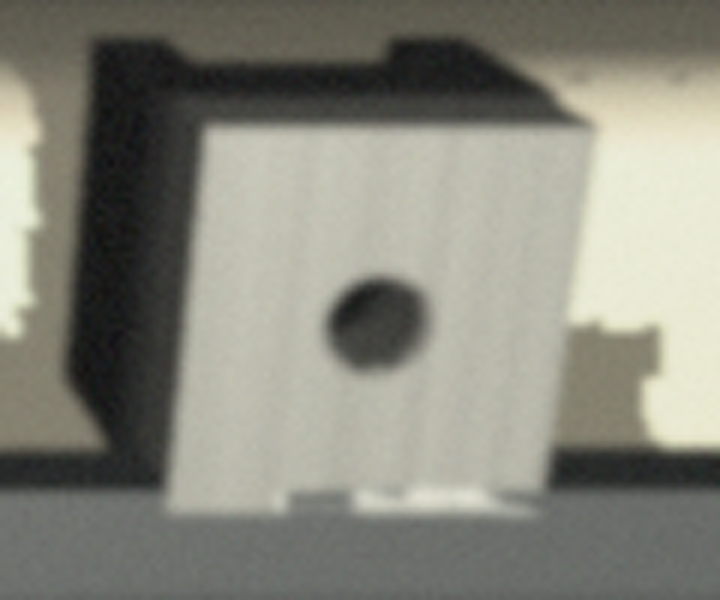

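View pics/w5d.png

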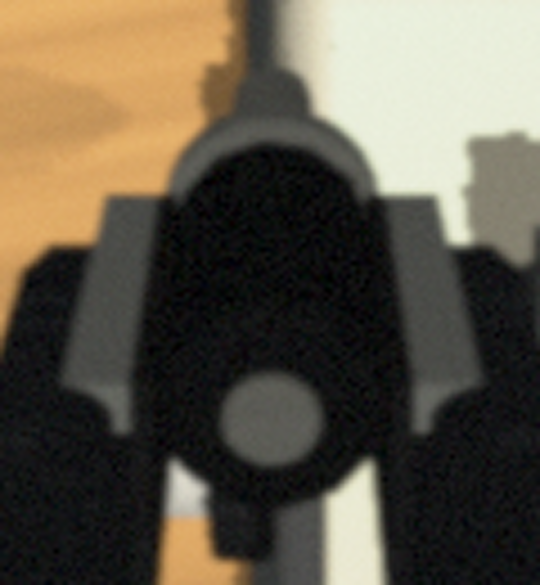

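```bash
python3 -c "
from h import *
w=np.load('w5.npy',allow_pickle=True).item();t=camera_info('top')
p,r=toolm()
h=atz(w,(472.7,229.2),.104);c=atz(w,(320.2,292.9),p[2]+.027)
print(h,tri([(w,(472.7,229.2)),(t,(230.6,217.2))]),c,p, r.inv().apply(c-p))
# predicted tip far edge, collar far edge if vertical
ax=c.copy();zc=p[2]-.013
for d,z in [(.0115,zc),(.0035,zc-.036),(.005,zc-.030)]:
  q=np.array([c[0],c[1],z])-d*r.as_matrix()[:,2];print(proj(w,q))
"
```

```text
[0.50616624 0.08473638 0.104     ] (array([0.50583566, 0.08449436, 0.10466725]), [[0.0, -0.0], [0.0, -0.0]]) [ 0.46175198 -0.01876369  0.22732855] [ 0.4633347  -0.01959284  0.20032855] [-0.02700008  0.00052949 -0.00170523]
[320.33923521 223.3231888 ]
[320.37503078 212.88417384]
[320.37042598 214.06903479]
```

```bash
python3 -c "
from h import *
print(units([.5075,.0838,.165]))"
```

```text
[1.41  4.378 1.035]
```

```bash
python3 -m creep '{"translation":[[0,0.5,0.1],[0,1.5,0.4],[0,2.7,0.7],[0,3.7,0.9],[0,4.38,1.03]],"yaw":[0,0,0,0,0]}'; python3 -m creep '{"translation":[[0.5,0,0],[1.1,0,0],[1.4,0,0],[1.4,0,0],[1.4,0,0]],"yaw":[0,0,0,0,0]}';python3 -c "
from h import *
print(units([.5075,.0838,.165]))
np.save('w6.npy',camera_info('wrist'),allow_pickle=True)
im=read_camera('wrist')[:,:,::-1];cv2.imwrite('pics/w6.png',im)
cv2.imwrite('pics/w6c.png',cv2.resize(im[150:350,220:420],None,fx=3,fy=3,interpolation=cv2.INTER_CUBIC))"
```

```text
t: 6.57
tcp_pos: [0.5085, 0.0851, 0.2003]
ee_rot: [0.135, 1.566, -0.135]
ft_force: [1.1, 0.5, -0.6]
gripper_width: 0.0181
t: 6.98
tcp_pos: [0.507, 0.0838, 0.165]
ee_rot: [0.135, 1.568, -0.136]
ft_force: [0.1, -0.1, -0.6]
gripper_width: 0.0184
[0.001 0.004 0.02 ]
```

View pics/w6c.png

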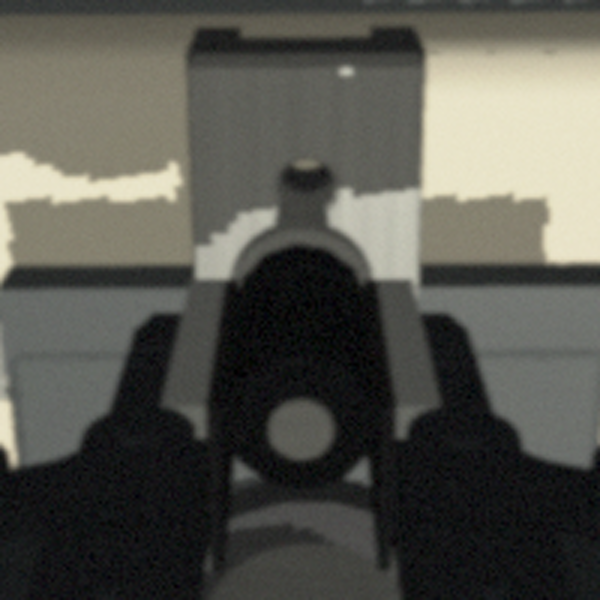

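```bash
python3 -c "
from h import *
im=cv2.imread('pics/w6.png')
cv2.imwrite('pics/w6d.png',cv2.resize(im[195:245,290:350],None,fx=11,fy=11,interpolation=cv2.INTER_CUBIC))
w=np.load('w6.npy',allow_pickle=True).item();p,r=toolm()
h=np.array([.506,.0846,.104]);print(proj(w,h),[proj(w,h+d*r.as_matrix()[:,k]) for k in(1,2) for d in(-.00575,.00575)])
c=p+r.apply([0,.0005,-.0016])
for dz in(-.043,-.049): print([proj(w,[c[0],c[1],p[2]+dz]+d*r.as_matrix()[:,2]) for d in(-.005,0)])
"
```

```text
[321.04736185 212.39568686] [array([311.52907187, 212.39202069]), array([330.5664698 , 212.39935335]), array([321.05472479, 203.36571983]), array([321.04011338, 221.28527127])]
[array([321.35245548, 215.53728105]), array([321.3432655 , 224.00615858])]
[array([321.3301344 , 211.82859391]), array([321.32136462, 220.08543982])]
```

View pics/w6d.png

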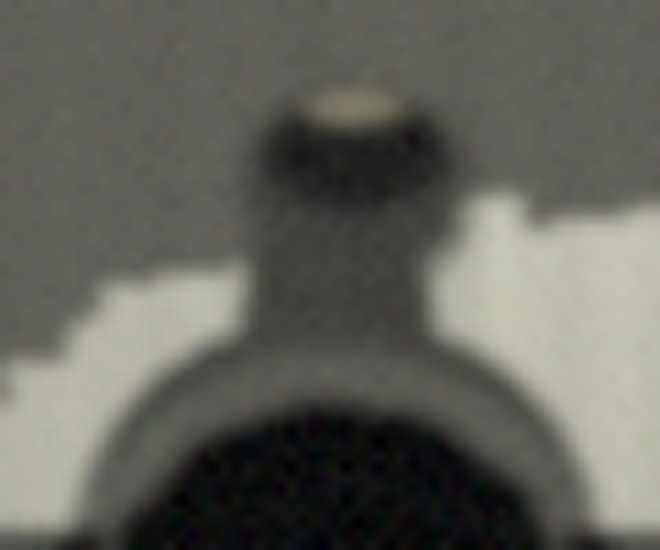

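```bash
python3 -m creep '{"translation":[[0.1,0.02,0],[0.25,0.02,0],[0.4,0.02,0],[0.5,0.02,0],[0.6,0.02,0]],"yaw":[0,0,0,0,0]}'; python3 -m creep '{"translation":[[0.05,0,0],[0.1,0,0],[0.15,0,0],[0.2,0,0],[0.2,0,0]],"yaw":[0,0,0,0,0]}';python3 -c "
from h import *
im=read_camera('wrist')[:,:,::-1];cv2.imwrite('pics/w7.png',im)
cv2.imwrite('pics/w7d.png',cv2.resize(im[185:265,270:370],None,fx=7,fy=7,interpolation=cv2.INTER_CUBIC))"
```

```text
t: 7.45
tcp_pos: [0.5074, 0.0853, 0.1499]
ee_rot: [0.134, 1.567, -0.134]
ft_force: [0.6, -0.7, -1.7]
gripper_width: 0.0185
t: 7.87
tcp_pos: [0.5075, 0.0853, 0.1451]
ee_rot: [0.134, 1.567, -0.134]
ft_force: [0.4, 0.2, -1.9]
gripper_width: 0.0181
```

View pics/w7d.png

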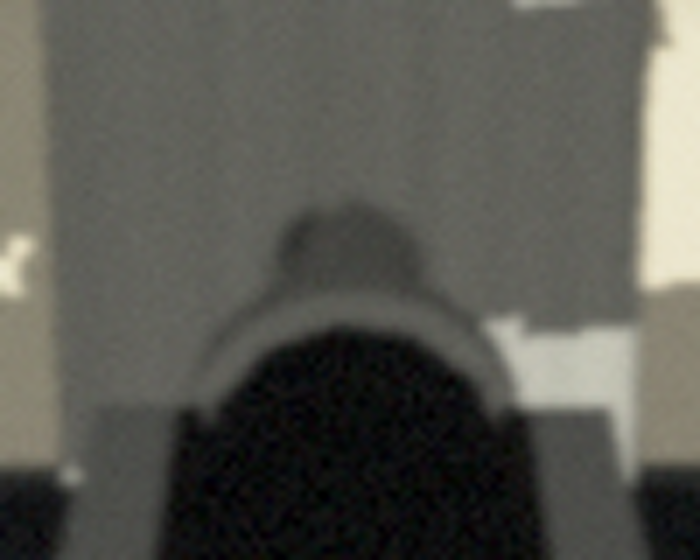

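```bash
python3 -m creep '{"translation":[[0.1,-0.02,0],[0.2,-0.02,0],[0.3,-0.02,0],[0.4,-0.02,0],[0.5,-0.02,0]],"yaw":[0,0,0,0,0]}'; python3 -m creep '{"translation":[[0.1,0,0],[0.2,0,0],[0.3,0,0],[0.4,0,0],[0.4,0,0]],"yaw":[0,0,0,0,0]}'
```

```text
t: 8.33
tcp_pos: [0.5074, 0.0848, 0.1324]
ee_rot: [0.134, 1.567, -0.134]
ft_force: [-0.0, 0.5, -0.6]
gripper_width: 0.0183
t: 8.75
tcp_pos: [0.5071, 0.0848, 0.1222]
ee_rot: [0.134, 1.568, -0.134]
ft_force: [-0.1, 0.4, -1.3]
gripper_width: 0.0179
```

Sliding freely; 5 mm to go.

```bash
python3 -m creep '{"translation":[[0.06,0,0],[0.12,0,0],[0.18,0,0],[0.2,0,0],[0.22,0,0]],"yaw":[0,0,0,0,0]}'; python3 -m creep '{"translation":[[0.02,0,0],[0.04,0,0],[0.06,0,0],[0.06,0,0]],"yaw":[0,0,0,0]}'
```

```text
t: 9.17
tcp_pos: [0.5075, 0.0848, 0.1172]
ee_rot: [0.134, 1.567, -0.134]
ft_force: [0.6, 0.2, -1.0]
gripper_width: 0.0181
t: 9.5
tcp_pos: [0.5076, 0.0848, 0.1169]
ee_rot: [0.134, 1.566, -0.134]
ft_force: [-3.5, 0.0, 7.3]
gripper_width: 0.0184
```

```bash
python3 -c "
from h import *
im=read_camera('wrist')[:,:,::-1];cv2.imwrite('pics/w8.png',im)
cv2.imwrite('pics/w8d.png',cv2.resize(im[150:350,220:420],None,fx=3,fy=3,interpolation=cv2.INTER_CUBIC))"
```

```text
(no output)
```

View pics/w8d.png

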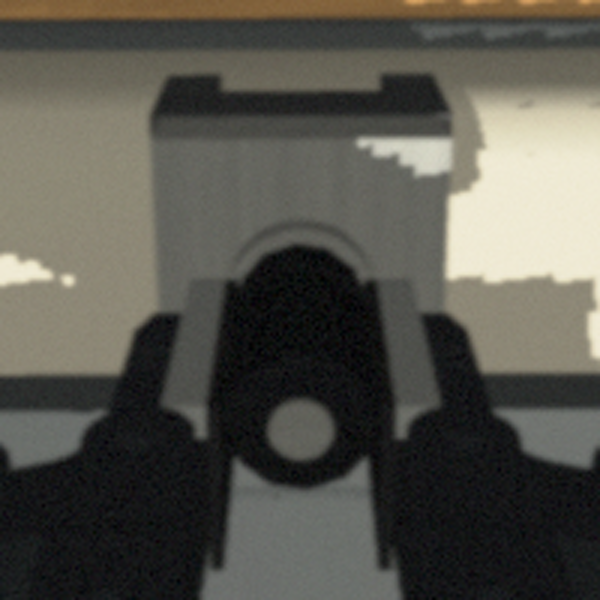

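```bash
python3 -m creep '{"translation":[[0.02,0,0],[0.04,0,0],[0.04,0,0]],"yaw":[0,0,0]}'; python3 -m creep '{"translation":[[-0.08,0,0],[-0.08,0,0],[-0.08,0,0],[-0.08,0,0],[-0.08,0,0]],"yaw":[0,0,0,0,0]}' 60 40;python3 -m creep '{"translation":[[-0.3,0,0],[-1,0,0],[-2,0,0],[-3,0,0],[-4,0,0]],"yaw":[0,0,0,0,0]}' 85;python3 -c "
from h import *
p,r=toolm();print(p,r.as_matrix().round(3))
np.save('w9.npy',camera_info('wrist'),allow_pickle=True)
im=read_camera('wrist')[:,:,::-1];cv2.imwrite('pics/w9.png',im)"
```

```text
t: 9.8
tcp_pos: [0.5077, 0.0848, 0.1169]
ee_rot: [0.134, 1.565, -0.134]
ft_force: [-5.6, 0.3, 14.8]
gripper_width: 0.018
t: 10.22
tcp_pos: [0.5074, 0.0848, 0.1164]
ee_rot: [0.134, 1.567, -0.134]
ft_force: [-0.5, -0.5, -0.1]
gripper_width: 0.0602
t: 10.63
tcp_pos: [0.5071, 0.0848, 0.2181]
ee_rot: [0.134, 1.567, -0.134]
ft_force: [0.9, -0.1, -0.3]
gripper_width: 0.0848
[0.50712835 0.08480541 0.21811115] [[-0.     0.17   0.985]
 [-0.     0.985 -0.17 ]
 [-1.    -0.    -0.   ]]
```

View pics/w9.png

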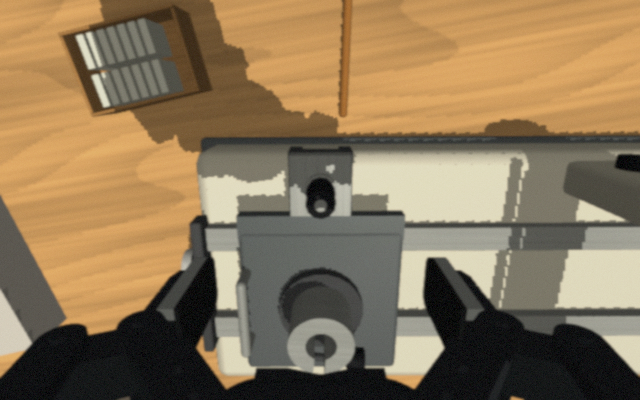

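```bash
python3 -m creep '{"translation":[[-0.3,0,0.3],[-0.8,0,0.9],[-1.2,0,1.6],[-1.2,0,2.0],[-1.2,0,2.0]],"yaw":[0,0,0,0,0]}';python3 -m creep '{"translation":[[0,0,0],[0,0,0]],"yaw":[0,0]}' ;python3 -c "
from h import *
p,r=toolm();print(p)
np.save('w10.npy',camera_info('wrist'),allow_pickle=True)
im=read_camera('wrist')[:,:,::-1];cv2.imwrite('pics/w10.png',im)
im9=cv2.imread('pics/w9.png')
cv2.imwrite('pics/w10c.png',cv2.resize(im[200:310,265:375],None,fx=5.4,fy=5.4,interpolation=cv2.INTER_CUBIC))
cv2.imwrite('pics/w10d.png',cv2.resize(im[80:180,265:375],None,fx=5.4,fy=5.4,interpolation=cv2.INTER_CUBIC))
cv2.imwrite('pics/w9c.png',cv2.resize(im9[260:375,265:375],None,fx=5,fy=5,interpolation=cv2.INTER_CUBIC))"
```

```text
t: 11.1
tcp_pos: [0.559, 0.0759, 0.2474]
ee_rot: [0.135, 1.564, -0.134]
ft_force: [-0.6, -0.3, -0.6]
gripper_width: 0.0854
t: 11.27
tcp_pos: [0.5558, 0.0764, 0.2463]
ee_rot: [0.134, 1.568, -0.134]
ft_force: [0.1, 0.1, 0.5]
gripper_width: 0.0852
[0.55580614 0.07644531 0.24634213]
```

View pics/w10.png

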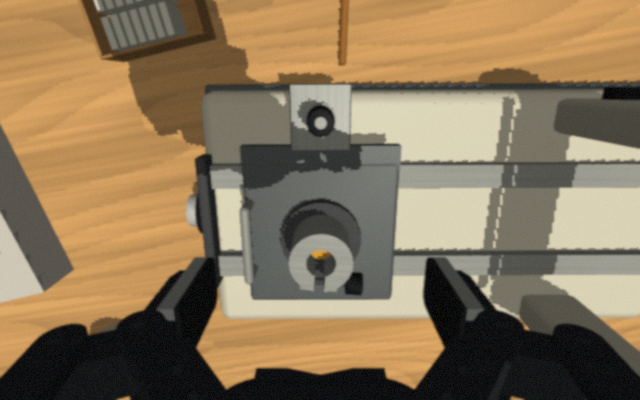

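View pics/w10c.png

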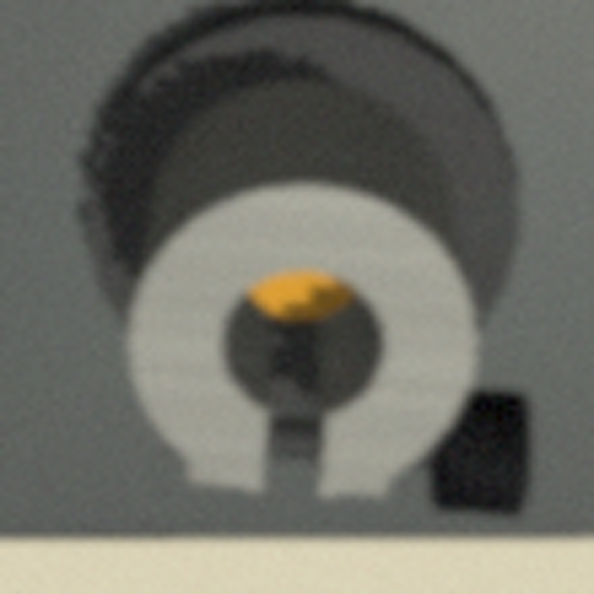

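View pics/w9c.png

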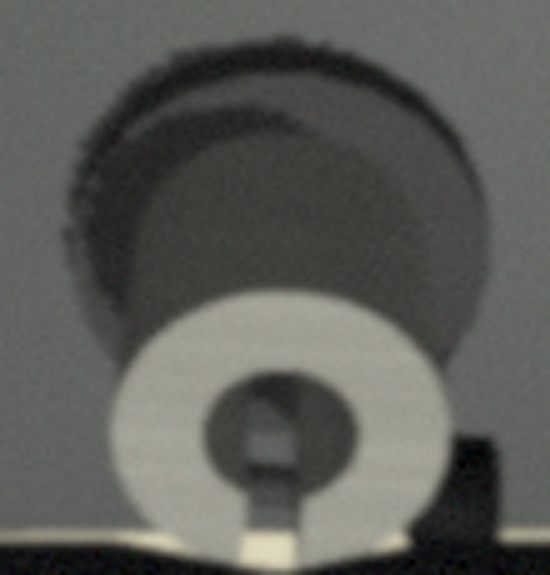

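```bash
python3 -c "
from h import *
w=np.load('w10.npy',allow_pickle=True).item();w9=np.load('w9.npy',allow_pickle=True).item();t=camera_info('top')
P=lambda x,y:(265+x/5.4-.5+.5/5.4,200+y/5.4-.5+.5/5.4)
Q=lambda x,y:(265+x/5-.4,260+y/5-.4)
m=atz(w,P(302.5,344),.155);m9=atz(w9,Q(281,435),.155);print(m,m9,tri([(w,P(302.5,344)),(w9,Q(281,435)),(t,(233.8,164))]))
for a,b in [((270,418),(264,492)),((325,410),(317,495))]:
  d=atz(w,P(*b),.155)-atz(w,P(*a),.155);print('edge',np.arctan2(d[1],d[0]))
for q in [(297.5,415),(290.5,493)]:
  d=atz(w,P(*q),.155)-m;print(np.arctan2(d[1],d[0]),np.linalg.norm(d))
d=atz(w9,Q(273,497),.155)-m9;print('w9',np.arctan2(d[1],d[0]))
d=atz(w9,Q(271,538),.155)-m9;print('w9',np.arctan2(d[1],d[0]),np.linalg.norm(d))
p,r=toolm();print(units([.53,-.28,.2463]))
# w9 cap/pin
"
```

```text
[0.60429415 0.06847446 0.155     ] [0.60411687 0.06863942 0.155     ] (array([0.60365604, 0.0682531 , 0.15539051]), [[-0.4, -0.5], [-0.7, -0.1], [-0.4, -0.3]])
edge -0.2468675589269977
edge -0.25015794830180665
-0.23330995162202908 0.010774352009875695
-0.24236482893654177 0.022931698896464285
w9 -0.27669669527480745
w9 -0.25041382691771746 0.017581392211070582
[ 5.0000e-03 -1.4227e+01  1.4080e+00]
```

View pics/w10d.png

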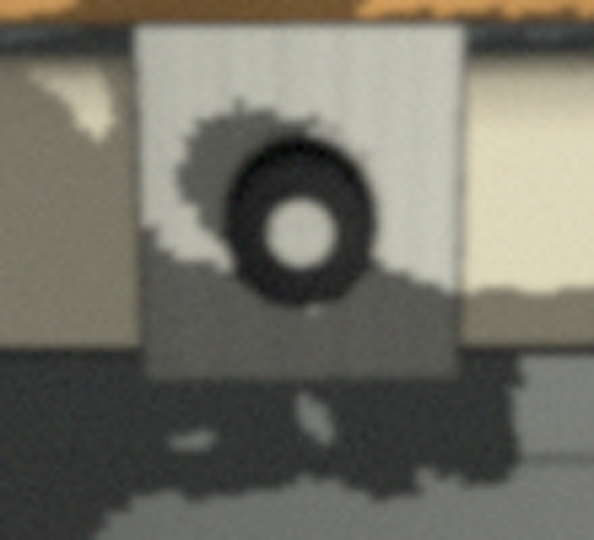

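```bash
python3 -m creep '{"translation":[[0,-0.6,0],[0,-2,0.2],[0,-3.6,0.4],[0,-5.2,0.7],[0,-6.8,0.9]],"yaw":[-3,-6,-9,-12,-14]}'; python3 -c "
from h import *
print(units([.53,-.28,.2463]),sense()['dq'],tri([(np.load('w9.npy',allow_pickle=True).item(),(320,205)),(np.load('w10.npy',allow_pickle=True).item(),(320.3,122.7))]))"
```

```text
t: 11.73
tcp_pos: [0.5491, -0.0959, 0.2467]
ee_rot: [-0.061, 1.57, 0.061]
ft_force: [2.0, 0.2, 0.6]
gripper_width: 0.0848
[ 0.015 -7.281 -1.33 ] [-0.86551335  0.09690031  0.13526769  0.03629166  0.00159711 -1.24419632] (array([0.50624935, 0.08501436, 0.14267717]), [[0.1, 0.0], [-0.1, -0.0]])
```

```bash
python3 -m creep '{"translation":[[0,-1.6,-0.3],[0,-3.2,-0.6],[0,-4.8,-0.9],[0,-6.2,-1.1],[0,-6.8,-1.2]],"yaw":[0,0,0,0,0]}'; python3 -m creep '{"translation":[[0,0,0],[0,0,0],[0,0,0]],"yaw":[0,0,0]}';python3 -c "
from h import *
p,r=toolm();print(p)
np.save('w11.npy',camera_info('wrist'),allow_pickle=True)
im=read_camera('wrist')[:,:,::-1];cv2.imwrite('pics/w11.png',im)
cv2.imwrite('pics/w11c.png',cv2.resize(im[130:290,250:410],None,fx=3.7,fy=3.7,interpolation=cv2.INTER_CUBIC))"
```

```text
t: 12.15
tcp_pos: [0.5312, -0.2706, 0.2464]
ee_rot: [-0.056, 1.571, 0.054]
ft_force: [-0.1, -0.0, 0.8]
gripper_width: 0.0846
t: 12.4
tcp_pos: [0.5325, -0.2652, 0.2467]
ee_rot: [-0.058, 1.57, 0.06]
ft_force: [0.7, 0.1, -0.5]
gripper_width: 0.0847
[ 0.53245611 -0.26518716  0.24673505]
```

View pics/w11.png

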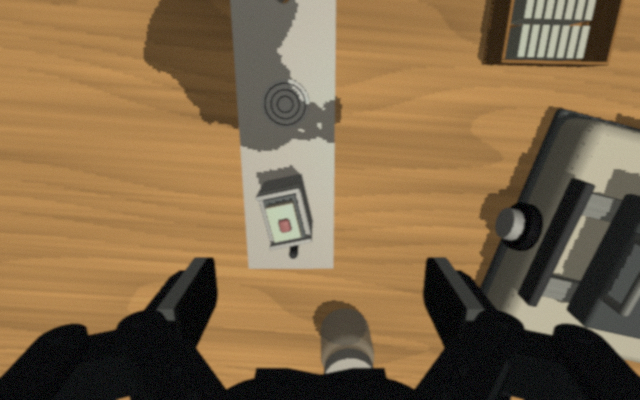

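View pics/w11c.png

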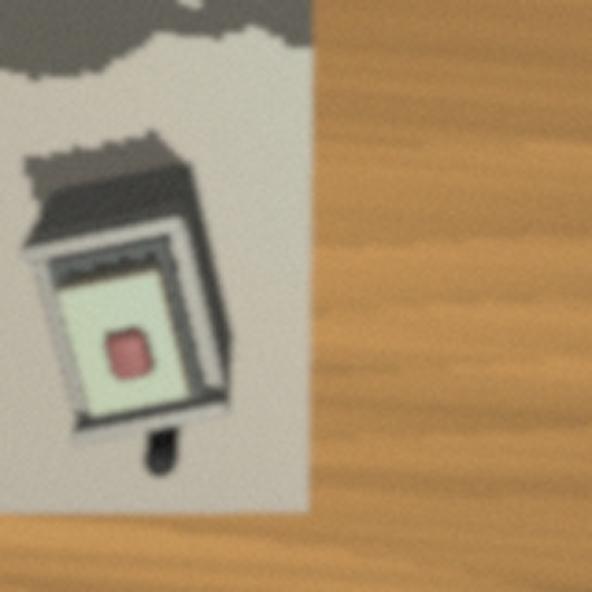

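```bash
python3 -c "
from h import *
w=np.load('w11.npy',allow_pickle=True).item();t=camera_info('top')
P=lambda x,y:(250+x/3.7-.37,130+y/3.7-.37)
c=[atz(w,P(*q),.094) for q in [(25,247),(180,217),(228,405),(77,432)]]
print(np.round(c,4),np.mean(c,0))
a=lambda d:np.arctan2(d[1],d[0])
print(np.linalg.norm(c[1]-c[0]),np.linalg.norm(c[2]-c[3]),np.linalg.norm(c[3]-c[0]),np.linalg.norm(c[2]-c[1]))
print(a(c[3]-c[0]),a(c[2]-c[1]),a(c[1]-c[0])-np.pi/2,a(c[2]-c[3])-np.pi/2)
k=[atz(w,P(*q),.113) for q in [(60,288),(162,268),(190,400),(92,417)]];print(np.mean(k,0),a(k[3]-k[0]),a(k[2]-k[1]))
print(tri([(w,P(126,345)),(t,(424.3,177.6))]), atz(w,P(128,353),.113))
l=atz(w,P(162,462),.085)-np.mean(c,0);print(a(l),np.linalg.norm(l))
"
```

```text
[[ 0.554  -0.3188  0.094 ]
 [ 0.544  -0.2831  0.094 ]
 [ 0.5906 -0.2687  0.094 ]
 [ 0.6005 -0.3051  0.094 ]] [ 0.5722668  -0.29391318  0.094     ]
0.037097212344507906 0.03764330340061442 0.04846909714870999 0.048710665632583486
0.2873343540036391 0.298461397130522 0.27288761806667194 0.2667590425826074
[ 0.56895215 -0.29261405  0.113     ] 0.2623879093587151 0.2524416769778488
(array([ 0.57287436, -0.29378046,  0.10437585]), [[-0.6, 0.2], [-0.2, 0.1]]) [ 0.57101479 -0.29210012  0.113     ]
0.2395630166724532 0.041452305912782025
```

```bash
python3 -m creep '{"translation":[[0,-0.1,0.2],[0,-0.3,0.6],[0,-0.6,1.0],[0,-0.9,1.3],[0,-1.23,1.46]],"yaw":[-3,-6,-9,-11.2,-11.2]}'; python3 -m creep '{"translation":[[0.5,0,0],[1.2,0,0],[1.8,0,0],[1.8,0,0],[1.8,0,0]],"yaw":[0,0,0,0,0]}';python3 -c "
from h import *
p,r=toolm();print(p,r.as_matrix().round(3),units([.5713,-.2932,.057]))
np.save('w12.npy',camera_info('wrist'),allow_pickle=True)
im=read_camera('wrist')[:,:,::-1];cv2.imwrite('pics/w12.png',im)"
```

```text
t: 12.87
tcp_pos: [0.5726, -0.2926, 0.247]
ee_rot: [-0.215, 1.56, 0.215]
ft_force: [-0.3, -0.8, -0.9]
gripper_width: 0.0851
t: 13.28
tcp_pos: [0.5709, -0.2927, 0.2013]
ee_rot: [-0.212, 1.562, 0.214]
ft_force: [0.1, -0.1, 0.0]
gripper_width: 0.0849
[ 0.57093879 -0.29270411  0.20129419] [[-0.002 -0.268  0.963]
 [ 0.001  0.963  0.268]
 [-1.     0.002 -0.002]] [ 5.772 -0.034  0.018]
```

View pics/w12.png

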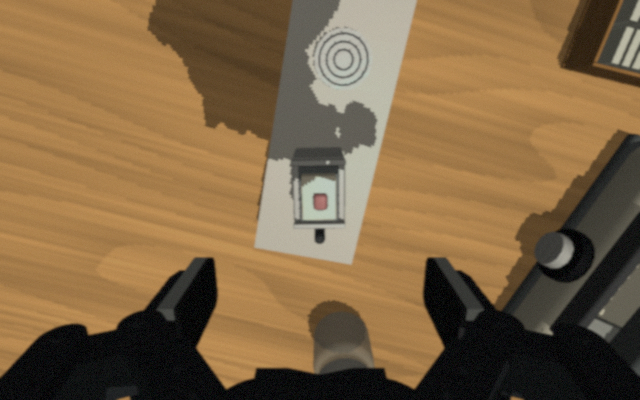

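```bash
python3 -m creep '{"translation":[[0.5,-0.03,0.02],[1.5,-0.03,0.02],[2.7,-0.03,0.02],[3.7,-0.03,0.02],[4.4,-0.03,0.02]],"yaw":[0,0,0,0,0]}'; python3 -m creep '{"translation":[[0.6,0,0],[1.1,0,0],[1.35,0,0],[1.35,0,0],[1.35,0,0]],"yaw":[0,0,0,0,0]}';python3 -c "
from h import *
p,r=toolm();print(p,units([.5713,-.2932,.057]))
np.save('w13.npy',camera_info('wrist'),allow_pickle=True)
im=read_camera('wrist')[:,:,::-1];cv2.imwrite('pics/w13.png',im)"
```

```text
t: 13.75
tcp_pos: [0.572, -0.2947, 0.091]
ee_rot: [-0.212, 1.56, 0.212]
ft_force: [0.1, 0.6, -0.7]
gripper_width: 0.0854
t: 14.17
tcp_pos: [0.5727, -0.2955, 0.0592]
ee_rot: [-0.212, 1.559, 0.211]
ft_force: [0.6, -0.2, -0.4]
gripper_width: 0.0846
[ 0.57269634 -0.29546494  0.05919122] [ 0.088  0.102 -0.03 ]
```

View pics/w13.png

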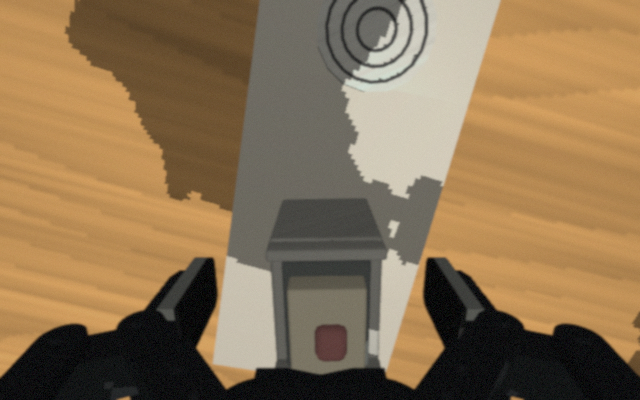

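```bash
python3 -m creep '{"translation":[[0.05,0.1,-0.03],[0.05,0.1,-0.03],[0.05,0.1,-0.03]],"yaw":[0,0,0]}'; python3 -m creep '{"translation":[[0,0,0],[0,0,0],[0,0,0],[0,0,0],[0,0,0]],"yaw":[0,0,0,0,0]}' 25 80;  python3 -m creep '{"translation":[[0,0,0],[0,0,0],[0,0,0]],"yaw":[0,0,0]}';python3 -c "
from h import *
p,r=toolm();print(r.as_matrix().round(3))
im=read_camera('wrist')[:,:,::-1];cv2.imwrite('pics/w14.png',im)"
```

```text
t: 14.47
tcp_pos: [0.5709, -0.2932, 0.0576]
ee_rot: [-0.212, 1.56, 0.211]
ft_force: [-0.6, 0.3, -0.6]
gripper_width: 0.0851
t: 14.88
tcp_pos: [0.5709, -0.2934, 0.0571]
ee_rot: [-0.212, 1.56, 0.211]
ft_force: [-1.2, -0.2, 2.8]
gripper_width: 0.0369
t: 15.13
tcp_pos: [0.5708, -0.2934, 0.0571]
ee_rot: [-0.212, 1.56, 0.211]
ft_force: [-0.8, -0.6, 1.9]
gripper_width: 0.0371
[[ 0.001 -0.266  0.964]
 [-0.001  0.964  0.266]
 [-1.    -0.001  0.   ]]
```

View pics/w14.png

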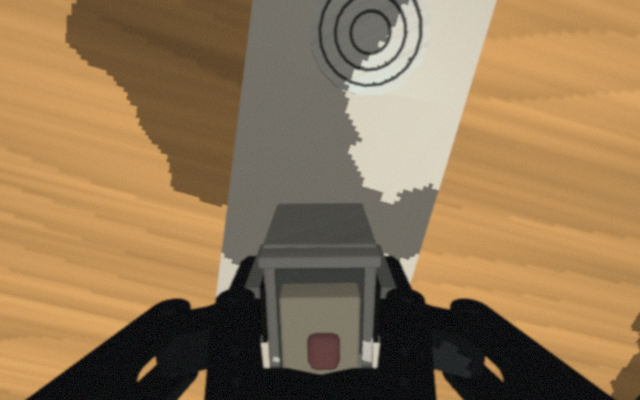

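```bash
python3 -c "
from h import *
w=camera_info('wrist');p,r=toolm()
for s in (-.002,-.001,0,.001,.002): print(s,proj(w,p+r.apply([-.0369,0,s-.026])),proj(w,p+r.apply([-.0369,.019,s-.026])),proj(w,p+r.apply([-.0369,-.019,s-.026])))
im=cv2.imread('pics/w14.png');cv2.imwrite('pics/w14c.png',cv2.resize(im[190:290,240:400],None,fx=5,fy=5,interpolation=cv2.INTER_CUBIC))
"
python3 -m creep '{"translation":[[-0.2,0,0],[-0.6,0,0],[-1.2,0,0],[-2.2,0,0],[-3.2,0,0]],"yaw":[0,0,0,0,0]}'; python3 -m creep '{"translation":[[-1,0,0],[-2,0,0],[-3,0,0],[-3.4,0,0],[-3.4,0,0]],"yaw":[0,0,0,0,0]}'
```

```text
-0.002 [320.04140785 238.22440704] [379.54869005 238.25487533] [260.55767814 238.1939508 ]
-0.001 [320.04102501 241.09674078] [379.3949306  241.12769773] [260.71055067 241.06579605]
0 [320.04064413 243.95430895] [379.24196172 243.98574913] [260.86263749 243.92288115]
0.001 [320.0402652  246.79722511] [379.08977734 246.82914317] [261.01394465 246.7653196 ]
0.002 [320.03988822 249.62560167] [378.93837143 249.65799231] [261.16447812 249.59322373]
t: 15.6
tcp_pos: [0.5693, -0.2922, 0.1367]
ee_rot: [-0.209, 1.563, 0.213]
ft_force: [0.1, -0.1, -2.6]
gripper_width: 0.037
t: 16.02
tcp_pos: [0.572, -0.2939, 0.2252]
ee_rot: [-0.214, 1.556, 0.208]
ft_force: [0.5, -0.9, -3.2]
gripper_width: 0.0373
```

View pics/w14c.png

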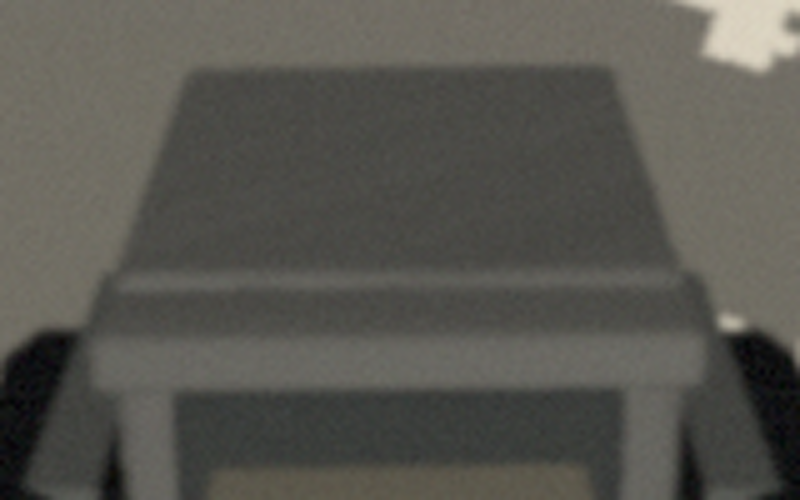

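```bash
python3 -m creep '{"translation":[[-0.1,0.5,0.2],[-0.2,1.6,0.6],[-0.3,3.0,1.1],[-0.3,4.5,1.7],[-0.3,6.0,2.25]],"yaw":[2,5,9,12,15]}'; python3 -c "
from h import *
p,r=toolm();print(p,r.as_matrix().round(3),units([.6041,.0685,.225]),units([.595,.03,.225]))"
```

```text
t: 16.43
tcp_pos: [0.5839, -0.132, 0.2271]
ee_rot: [-0.002, 1.574, 0.004]
ft_force: [1.4, 1.6, -3.3]
gripper_width: 0.0369
[ 0.58393214 -0.13198877  0.22707184] [[-0.003 -0.003  1.   ]
 [ 0.001  1.     0.003]
 [-1.     0.001 -0.003]] [0.091 8.017 0.834] [0.09  6.478 0.465]
```

```bash
python3 -m creep '{"translation":[[0,1.4,0.1],[0,2.9,0.3],[0,4.4,0.4],[0,5.4,0.5],[0,6.0,0.5]],"yaw":[3,6,9,12,14]}'; python3 -m creep '{"translation":[[0,0,0],[0,0,0],[0,0,0]],"yaw":[0,0,0]}';python3 -c "
from h import *
p,r=toolm();m=r.as_matrix();print(p,m.round(3),np.arctan2(m[1,2],m[0,2]),units([.6041,.0685,.225]))
np.save('w15.npy',camera_info('wrist'),allow_pickle=True)
im=read_camera('wrist')[:,:,::-1];cv2.imwrite('pics/w15.png',im)
im=read_camera('scene')[:,:,::-1];cv2.imwrite('pics/s15.png',cv2.resize(im[100:300,280:480],None,fx=3,fy=3))"
```

```text
t: 16.85
tcp_pos: [0.5951, 0.0201, 0.2269]
ee_rot: [0.186, 1.567, -0.185]
ft_force: [0.3, -0.3, -3.1]
gripper_width: 0.0375
t: 17.1
tcp_pos: [0.5956, 0.0159, 0.2279]
ee_rot: [0.185, 1.565, -0.187]
ft_force: [-0.1, -0.5, -3.3]
gripper_width: 0.0369
[0.59563903 0.01590248 0.2279186 ] [[-0.002  0.235  0.972]
 [-0.001  0.972 -0.235]
 [-1.    -0.001 -0.002]] -0.23697681252838212 [ 0.115  2.125 -0.165]
```

View pics/w15.png

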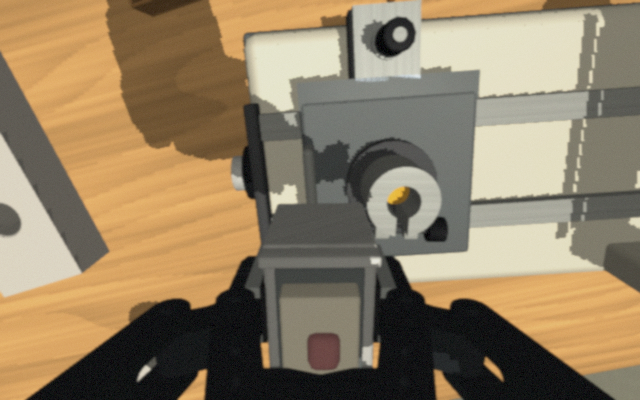

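View pics/s15.png

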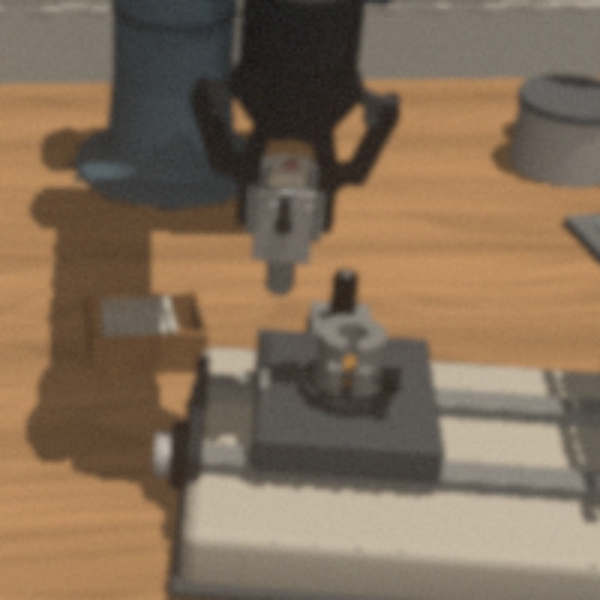

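```bash
python3 -c "
import cv2
im=cv2.imread('pics/w15.png');cv2.imwrite('pics/w15c.png',cv2.resize(im[150:250,345:455],None,fx=6,fy=6,interpolation=cv2.INTER_CUBIC))"
```

```text
(no output)
```

View pics/w15c.png

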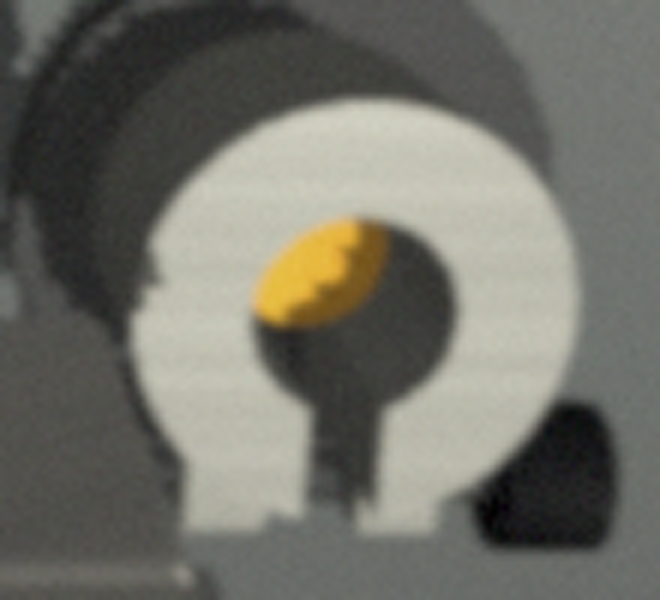

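```bash
python3 -c "
from h import *
w=np.load('w15.npy',allow_pickle=True).item()
P=lambda x,y:(345+x/6-.42,150+y/6-.42)
m=atz(w,P(355,316),.155);print(m)
a=lambda d:np.arctan2(d[1],d[0])
for A,B in [((312,405),(302,515)),((382,405),(375,500)),((355,316),(347,405)),((355,316),(340,508))]: 
  d=atz(w,P(*B),.155)-atz(w,P(*A),.155);print(a(d),np.linalg.norm(d))
o=[np.array([q*np.cos(0),0,0]) for q in()]
# outer circle check
print(proj(w,m+[0.0235*.235,.0235*.972,0]),proj(w,m-[0.0235*.235,.0235*.972,0]), 'obs',P(580,300),P(130,320))
"
```

```text
[0.60440603 0.0682946  0.155     ]
-0.25920543673921886 0.012756270276018108
-0.23349317286722734 0.010988461658931501
-0.2534623781435897 0.010023397515314772
-0.2422984222301457 0.021950690355297554
[440.87073305 202.28353607] [366.63953595 202.20981408] obs (441.24666666666667, 199.58) (366.24666666666667, 202.91333333333336)
```

```bash
python3 -m creep '{"translation":[[0,0.3,0],[0,0.9,-0.06],[0,1.6,-0.12],[0,2.12,-0.16],[0,2.12,-0.16]],"yaw":[0,0,0.5,0.5,0.5]}'; python3 -m creep '{"translation":[[0.2,0,0],[0.5,0,0],[0.7,0,0],[0.7,0,0],[0.7,0,0]],"yaw":[0,0,0,0,0]}';python3 -c "
from h import *
p,r=toolm();m=r.as_matrix();print(p,np.arctan2(m[1,2],m[0,2]),m[:,0].round(4),units([.6041,.0684,.192]))"
```

```text
t: 17.62
tcp_pos: [0.6053, 0.0712, 0.2292]
ee_rot: [0.192, 1.562, -0.19]
ft_force: [0.0, -0.4, -2.6]
gripper_width: 0.0372
t: 18.03
tcp_pos: [0.6042, 0.0684, 0.2109]
ee_rot: [0.193, 1.564, -0.194]
ft_force: [-0.1, -0.3, -3.6]
gripper_width: 0.0373
[0.6041947  0.06839261 0.2109039 ] -0.24657102029748307 [-1.9e-03 -2.0e-04 -1.0e+00] [ 0.756 -0.    -0.002]
```

```bash
python3 -m creep '{"translation":[[0.15,0,0],[0.35,0,0],[0.55,0,0],[0.75,0,0],[0.75,0,0]],"yaw":[0,0,0,0,0]}'; python3 -m creep '{"translation":[[0,0,0],[0,0,0]],"yaw":[0,0]}';python3 -c "
from h import *
p,r=toolm();m=r.as_matrix();print(p,np.arctan2(m[1,2],m[0,2]),sense()['torque'])"
```

```text
t: 18.45
tcp_pos: [0.604, 0.0689, 0.1914]
ee_rot: [0.193, 1.565, -0.193]
ft_force: [-0.4, -0.0, -3.2]
gripper_width: 0.037
t: 18.62
tcp_pos: [0.6049, 0.069, 0.193]
ee_rot: [0.193, 1.562, -0.193]
ft_force: [-1.1, -1.1, -2.8]
gripper_width: 0.0372
[0.60489182 0.06899793 0.19303753] -0.2457083352756801 [ 0.03393234 -0.02410538  0.01802096]
```

```bash
python3 -m creep '{"translation":[[0.08,-0.01,0],[0.16,-0.01,0],[0.24,-0.01,0],[0.32,-0.01,0],[0.4,-0.01,0]],"yaw":[0,0,0,0,0]}'; python3 -m creep '{"translation":[[0,0,0],[0,0,0]],"yaw":[0,0]}';python3 -c "
from h import *
p,r=toolm();m=r.as_matrix();print(p,np.arctan2(m[1,2],m[0,2]),sense()['torque'])"
```

```text
t: 19.03
tcp_pos: [0.6048, 0.0687, 0.1828]
ee_rot: [0.193, 1.562, -0.193]
ft_force: [-1.0, 0.7, -2.5]
gripper_width: 0.037
t: 19.2
tcp_pos: [0.6047, 0.0687, 0.1828]
ee_rot: [0.193, 1.563, -0.193]
ft_force: [-0.1, 0.1, -3.5]
gripper_width: 0.0371
[0.60465785 0.06874636 0.18278332] -0.24577952771700648 [ 0.01164411  0.05681765 -0.01731127]
```

```bash
python3 -m creep '{"translation":[[0.1,0,0],[0.2,0,0],[0.3,0,0],[0.4,0,0],[0.5,0,0]],"yaw":[0,0,0,0,0]}' - 100; python3 -m creep '{"translation":[[0.08,0,0],[0.16,0,0],[0.24,0,0],[0.28,0,0],[0.28,0,0]],"yaw":[0,0,0,0,0]}'; python3 -c "
from h import *
p,r=toolm();m=r.as_matrix();print(p,np.arctan2(m[1,2],m[0,2]),sense()['torque'])"
```

```text
t: 19.62
tcp_pos: [0.6049, 0.0687, 0.1707]
ee_rot: [0.193, 1.562, -0.193]
ft_force: [-1.9, 1.0, 2.8]
gripper_width: 0.0371
t: 20.03
tcp_pos: [0.6049, 0.0687, 0.1644]
ee_rot: [0.193, 1.561, -0.193]
ft_force: [-2.6, -1.1, 6.9]
gripper_width: 0.0369
[0.60491222 0.06871687 0.16437777] -0.2457219984130586 [-0.07115288  0.80410153 -0.02528763]
```

```bash
python3 -m creep '{"translation":[[0.04,0,0],[0.08,0,0],[0.12,0,0],[0.16,0,0],[0.16,0,0]],"yaw":[0,0,0,0,0]}';python3 -m creep '{"translation":[[0.02,0,0],[0.04,0,0],[0.06,0,0],[0.06,0,0]],"yaw":[0,0,0,0]}'
```

```text
t: 20.45
tcp_pos: [0.6049, 0.0687, 0.1621]
ee_rot: [0.193, 1.56, -0.193]
ft_force: [-6.5, -0.5, 13.4]
gripper_width: 0.0368
t: 20.78
tcp_pos: [0.605, 0.0687, 0.1621]
ee_rot: [0.193, 1.559, -0.193]
ft_force: [-9.1, -0.0, 21.2]
gripper_width: 0.0371
```

```bash
python3 -m creep '{"translation":[[0.01,0,-0.02],[0.03,0,-0.03],[0.03,0,-0.03]],"yaw":[0,0,0]}';python3 -c "
from h import *
p,r=toolm();m=r.as_matrix();print(p,m[:,0].round(4),np.arctan2(m[1,2],m[0,2]),sense()['torque'])
np.save('w16.npy',camera_info('wrist'),allow_pickle=True)
im=read_camera('wrist')[:,:,::-1];cv2.imwrite('pics/w16.png',im)
im=read_camera('scene')[:,:,::-1];cv2.imwrite('pics/s16f.png',im);cv2.imwrite('pics/s16.png',cv2.resize(im[130:260,330:460],None,fx=4.6,fy=4.6,interpolation=cv2.INTER_CUBIC))
cv2.imwrite('pics/t16.png',read_camera('top')[:,:,::-1])"
```

```text
t: 21.03
tcp_pos: [0.605, 0.0687, 0.1621]
ee_rot: [0.193, 1.557, -0.193]
ft_force: [-9.0, -0.3, 22.9]
gripper_width: 0.0368
[0.60500163 0.06870234 0.16206511] [ 5.2e-03 -8.0e-04 -1.0e+00] -0.2457649014561813 [-0.2303555   2.11201369  0.01904509]
```

View pics/w16.png

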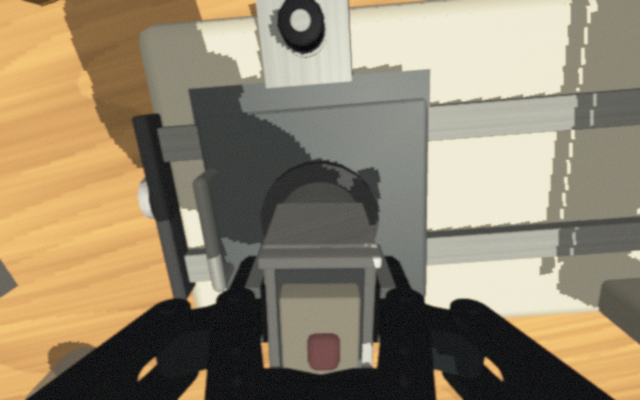

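View pics/s16.png

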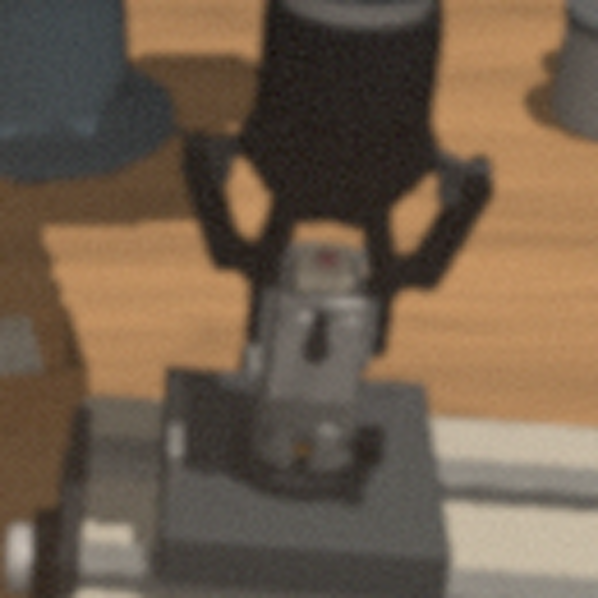

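View pics/t16.png

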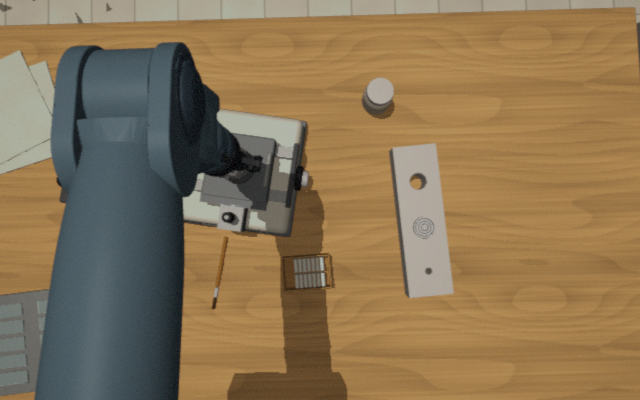

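```bash
python3 -m creep '{"translation":[[0.01,0,-0.03],[0.01,0,-0.06],[0.01,0,-0.06],[0.01,0,-0.06]],"yaw":[0,0,0,0]}';python3 -c "
from h import *
p,r=toolm();m=r.as_matrix();print(p,m[:,0].round(4),sense()['torque'])
im=cv2.imread('pics/w16.png')
cv2.imwrite('pics/w16c.png',cv2.resize(im[140:270,240:400],None,fx=5,fy=4.6,interpolation=cv2.INTER_CUBIC))
w=np.load('w16.npy',allow_pickle=True).item()
q=p;print('block underside edge if flush', [proj(w,np.array([.6047,.0686,.155])+r.as_matrix()@[0,y,-.026]) for y in(-.019,.019)])
print('block top', [proj(w,np.array([.6047,.0686,.199])+r.as_matrix()@[0,y,-.026]) for y in(-.019,.019)])
"
```

```text
t: 21.52
tcp_pos: [0.6049, 0.0687, 0.1621]
ee_rot: [0.193, 1.554, -0.193]
ft_force: [-5.4, -2.5, 21.5]
gripper_width: 0.0369
[0.60492662 0.06871488 0.162077  ] [ 0.0078 -0.0014 -1.    ] [-0.32101112  1.59673832  0.02356957]
block underside edge if flush [array([276.17381082, 200.40402864]), array([362.76573811, 200.4576462 ])]
block top [array([260.04492184, 243.64084558]), array([378.3631544 , 243.73243068])]
```

View pics/w16c.png

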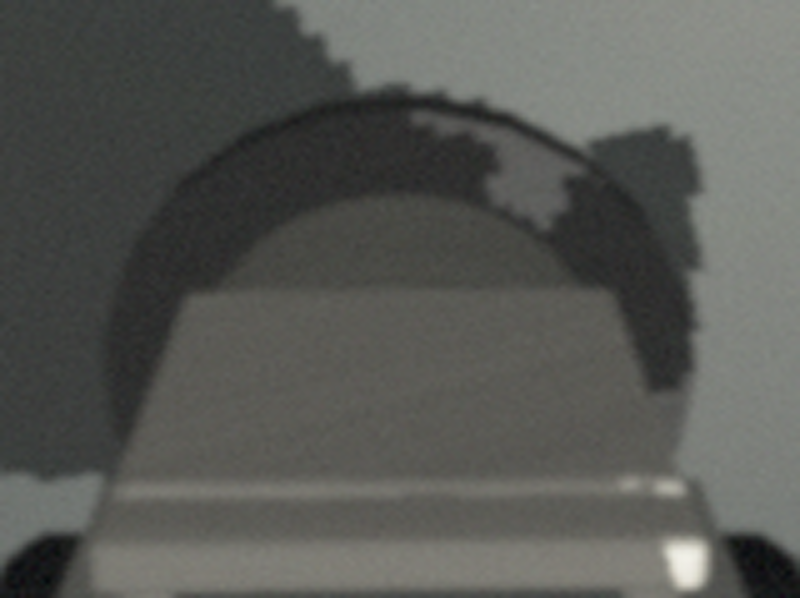

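```bash
python3 -m creep '{"translation":[[0,0,0.03],[0,0,0.06],[0,0,0.06],[0,0,0.06],[0,0,0.06]],"yaw":[0,0,0,0,0]}';python3 -m creep '{"translation":[[0,0,0],[0,0,0],[0,0,0],[0,0,0],[0,0,0]],"yaw":[0,0,0,0,0]}';python3 -c "
from h import *
p,r=toolm();m=r.as_matrix();print(p,m[:,0].round(4),sense()['torque'])"
```

```text
t: 21.93
tcp_pos: [0.605, 0.0687, 0.162]
ee_rot: [0.193, 1.557, -0.193]
ft_force: [-9.5, -1.1, 24.8]
gripper_width: 0.0366
t: 22.35
tcp_pos: [0.605, 0.0687, 0.1621]
ee_rot: [0.193, 1.557, -0.193]
ft_force: [-8.9, -0.1, 24.1]
gripper_width: 0.0368
[0.6050276  0.06869972 0.16205986] [ 5.3e-03 -7.0e-04 -1.0e+00] [-0.21446558  2.23209068  0.02818217]
```

```bash
python3 -c "
from plant import *
print(job_done());s=sense();print(s['t'],s['tcp_pos'],s['ft_force'])"
```

```text
the job is handed in; nothing more can be done
None
the job is handed in; nothing more can be done
```

The carriage is locked and the specimen clamp is seated in the sleeve, still gripped and pressed home. I handed the job in at about 22.4 s of the 64 s allowed.

- **Lock pin:** It went through both lugs until the collar sat on the carriage lug. Pushing gave about 15 N of resistance with no further travel. The grip top then measured 143 mm high, against 144 mm expected. It was still in place in the last pictures.
- **Clamp:** I measured the slot at about -0.246 rad and turned the clamp to that before lowering, so the key went straight in. No searching turn under pressure was needed. The spring force appeared where expected, and travel stopped at a tool height of 162.1 mm, against 162 mm predicted for flush. The last pictures agree with flush.
- **At hand-in:** The gripper was set to 100 N and pressing down with about 24 N net, steady over the last readings.

**What disagreed:**
- **Side force and tilt:** A side force of about 9 N and a tool tilt of about 0.005 rad remained from arm flex. Backing off cut the side force to about 5 N but increased the tilt, so I undid most of it.
- **Slot angle:** My first rough reading, from the top camera, was -0.34 rad. I used the wrist camera's figure, which two closer views confirmed.
- **After hand-in:** Nothing could be read after handing in, so the final second is unchecked.

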